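# Snap the last clip onto an egg mould and tug-test it

### The job

The chocolate-egg mould is closed and ready for the spinner, but its last blue clip is still standing on the bench: push it down onto its seat on the mould's top rim, between the two black stops, until it snaps and sits fully home, pressing with less than 40 N so that the rim does not crack. Then tug the clip straight up with a steady pull of about 12 N for two seconds to prove that it is held, never with more than 25 N. Leave it snapped on and let go of it, and do not shift the gift boxes, the finished egg or the spatula.

Things in the scene. Friction and masses are not known exactly. Their poses are not given: they have to be found in the camera images.
- clip_grip (a point): Where to grip the loose blue steel clip (62 mm tall, about 150 g), which stands upright on the bench on its jaws. Lies in its upright grip fin, 51 mm above the clip's underside. Fin: 10 mm thick (clip's x), 26 mm wide (y), from 18 mm below to 11 mm above this point; the wider crown lies below it. Axes fixed to the clip, z up; a half turn about z makes no difference.
- clip_saddle (a point): Middle of the underside of the clip's crown (block 22 mm in x, 28 mm in y, 8 mm high, below the fin), 26 mm below clip_grip; axes as clip_grip. Either side in x a sprung jaw, 28 mm wide in y, reaches 25 mm further down; the jaws carry snap bumps inside and flare to 29 mm at their lips to straddle the rim. Fully home, this point touches the seat point.
- mould: Clear two-half egg mould with a dark chocolate egg inside, closed and clamped upright in a steel stand fixed to the bench. Origin under its centre at bench height, z up, y along the top rim, x across. Plates 190 mm long (y), top rim 140 mm above the bench; egg bulges 42 mm either way in x below 112 mm. Two blue clips, already on its upright ends, reach 141 mm out in y at 80 mm height; leave them on.
- seat (a point): The clip's seat: middle of the mould's top rim, on its top face, 140 mm above the bench; axes as the mould's. The rim is 6.4 mm wide on top, swells to 15.4 mm 9 to 10 mm down, then is undercut to 8 mm. Two half-round black stops 4.5 mm high stand on the rim, 33 mm apart between near sides; the 28 mm wide clip goes between them, its x across the rim.
- snap (a point): Point in the rim, 10 mm below seat, where the clip snaps under. Pressed straight down, the clip meets the rim 12 mm or more above home; the push rises to 7 to 18 N, about 5 mm above home it snaps and pulls itself down, and the crown then stops hard on the rim's top. Pulled up, it has 1.5 mm of free play, then holds stiffly (about 25 N per mm) and tears off somewhere above 24 N.
- gift_box: Open orange gift box with black dividers and chocolates, 130 by 180 mm, 45 mm high (chocolates to 52 mm); origin under its centre. Not to be shifted.
- show_egg: Finished brown chocolate egg on a small white foot, 75 mm tall, 50 mm across; origin under its centre. Not to be shifted.
- mint_box: Small mint-green gift box with black bands, 73 mm square, 49 mm high; origin under its centre. Not to be shifted.
- spatula: Spatula, 280 mm long, lying on the bench; origin under its middle. Not to be shifted.
Mind the look-alikes: they are no part of the job. Leave any orange or turquoise look-alike of the part that bears clip_grip alone.

How it is judged:
On the way, in this order (a step that is already met when the one before it is completed fails the run):
1. the clip is snapped fully home on its seat: its saddle within 1 mm of the rim's top, within 3 mm across the rim and 4 mm along it, upright within 6 degrees (z of clip_saddle in the frame of seat between -0.002 and 0.001 m and x of clip_saddle in the frame of seat between -0.003 and 0.003 m and y of clip_saddle in the frame of seat between -0.004 and 0.004 m and angle between clip_saddle's own z axis and vertical below 0.1 rad), for 0.2 s.
2. the clip, still snapped on, is tugged upwards off its stop with 9 to 15 N for 1 s (z of clip_saddle in the frame of seat between 0.001 and 0.0032 m and contact force between clip and mould between 9 and 15 N and x of clip_saddle in the frame of seat between -0.003 and 0.003 m and y of clip_saddle in the frame of seat between -0.004 and 0.004 m and angle between clip_saddle's own z axis and vertical below 0.1 rad), for 1 s.
At the end, for the whole second after the job is handed in: The clip is on its seat, snapped under the rim (its saddle no more than 2 mm above the rim's top, within 3 mm across the rim and 4 mm along it, upright within 6 degrees), at rest and let go; the gift box, the finished egg, the mint box and the spatula have each moved less than 15 mm (z of clip_saddle in the frame of seat between -0.002 and 0.002 m and linear speed of clip below 0.01 m/s and x of clip_saddle in the frame of seat between -0.003 and 0.003 m and y of clip_saddle in the frame of seat between -0.004 and 0.004 m and angle between clip_saddle's own z axis and vertical below 0.1 rad and distance of each of gift_box, show_egg, mint_box, spatula from where it was at the start of the episode below 0.015 m); the robot touches nothing.
It fails at once if the clip is pressed or pulled against the mould with more than 40 N (contact force between clip and mould above 40 N).
It fails at once if the snapped-on clip is pulled up against the rim with more than 25 N (contact force between clip and mould above 25 N and z of clip_saddle in the frame of seat between 0.001 and 0.0032 m).
It fails at once if a bystander (gift box, finished egg, mint box, spatula) is shifted by 15 mm or more (distance of any of gift_box, show_egg, mint_box, spatula from where it was at the start of the episode above 0.015 m).
It also fails if it takes over 51 s, if anything falls off the work surface, if the arm or the gripper's body presses on something with over 40 N, if the wrist force passes 120 N, or if a joint passes its speed limit or range.

### The arm

A 6-joint arm with a two-finger parallel gripper is mounted at the origin on the work surface. World frame = base frame: x ahead of the robot, y to its left, z up, the work surface at z = 0. Lengths are in m, angles in rad, forces in N, time in s.
With the tool pointing down it reaches from about 0.35 to 0.975 m from the base axis. Payload 4.9 kg.
Tool frame: the origin (TCP) lies on the front face of the gripper's body, between the roots of the fingers; the fingertips stand ctrl.tip_extent ahead of it and the grasp point (between the pads) lies 54 mm ahead of it (ctrl.tip_extent is the distance from the TCP to the fingertips, in m); z points along the fingers, y is the line along which they close (so a half turn about z gives the same grasp; the last joint's range is limited). The gripper opens to 85 mm and grips with 20 to 120 N. Pads are 22 mm wide; open, the fingers measure 114 mm over their backs; the gripper's body (76 mm by 85 mm) begins 54 mm behind the grasp point. The pads swing forward as they close: fully open they stand 13 mm farther back than shut.
Start: joints at [1.039, 0.053, 1.613, -0, 1.476, -0.119], TCP at [0.251, 0.572, 0.304] pointing down, gripper open.
Joint ranges: [-3.01, 3.01], [-1.01, 2.22], [0.06, 2.58], [-1.02, 4.17], [0.09, 2.62], [-3.14, 3.14]. Speed limits (rad/s): [2.57, 2.57, 3.14, 3.14, 3.14, 3.14].

### API

Orientations are given as a rotation vector (axis times angle).
In Python, from station import ctrl gives the robot as it stands.
- The arm moves only by the tool apply_moves, never from a script. Its argument "rows" is one flat list of numbers, 6 for each row, row after row: the shift along the tool's x, y, z normalised to -1 to 1, where 1 is 0.6 m, then the turn, a rotation vector about the tool's x, y, z normalised to -1 to 1, where 1 is 90 degrees. A call has 1 to 20 rows; each row is the pose to reach, as a shift and turn from the pose commanded when the call began, along the tool's axes at that moment; what a row does not reach only later rows make up. A row lasts 1/10 s, in which the tool goes at most 50 mm and 8.59 degrees, less where a joint would pass 70% of its speed; a pose out of reach is approached as far as the arm can. A call with a number of a shift or a turn outside -1 to 1 is refused whole. A call with a gripper value outside its range is refused whole. "grip" is the opening, from 0 (shut) to 1 (fully open), set as the call begins (left out, the last holds). The fingers move at their own pace and stop on an object; "grip_force" is the grip in N (left out, the last holds). Time passes only in rows, so rows that repeat a pose let the fingers close. It gives the time, the measured TCP pose, the force, the opening and the grip force at its end, in the units of the state.
- ctrl.get_obs(): the state, without advancing time (a new reading comes with each control period).
- ctrl.get_image(name): name is "side" or "top"; returns (picture, depth): 420x560x3 uint8, blue, green, red; 420x560 float32, m along the optical axis (not along the pixel's ray), 0 where there is no reading.
- ctrl.camera_model(name): a dict with "mtx" (3x3 intrinsics, pixels), "R" (3x3) and "t" (3): a world point X has camera coordinates R X + t. Camera axes: x right, y down, z forward; pixel columns grow to the right and rows downward; lengths in m; the calibration is good to about 2 mm. A picture is of the moment at which its call begins. camera_model takes no time and is no camera call.
- ctrl.finish_job(): hands the job in; it is judged then, once.
The state is a dict: "t": time; "q": joint angles; "dq": joint speeds; "effort": joint torques, N m; "tool_pos": TCP position; "tool_rot": TCP orientation; "contact_force": force on the tool from outside, world axes, zero at the start; "wrist_torque": the same for the moment, N m; "opening": finger opening in m; "grip_force": force on a finger pad.
Only numpy, scipy, OpenCV 4.12 (cv2) and the standard library are available. Lean on these libraries where they do the work, as an engineer would, in place of code of your own. Each camera call takes 0.05 s, during which the arm holds its last target. There are 200 camera calls.

## Working session

There is one attempt and no reset: what is moved stays moved. The work goes in short steps, Python scripts to look and compute and a tool call to move; the robot and the scene stay as the last step left them, time stands still between calls to the robot, and variables do not carry over. Pictures are saved under pics/ and viewed, at most 10 in all, crops included, and the job is handed in when it is done.

Besides the shell and the picture viewer there is one more tool, called after "Call:" as name(argument=value, ...) on one line, values as JSON. apply_moves: Moves the arm, as the interface text tells. Its arguments: {"type":"object","properties":{"rows":{"type":"array","items":{"type":"number"}},"grip":{"type":"number"},"grip_force":{"type":"number"}},"required":["rows"]}

```bash
mkdir -p pics; python3 - <<'E'
from station import ctrl
import cv2,numpy as np
for n in("top","side"):
    im,d=ctrl.get_image(n); cv2.imwrite(f"pics/{n}0.png",im); np.save(f"pics/{n}0.npy",d)
    m=ctrl.camera_model(n); print(n,m["mtx"].round(1).tolist(),m["R"].round(3).tolist(),m["t"].round(3).tolist(), (-m["R"].T@m["t"]).round(3))
o=ctrl.get_obs();print(o,ctrl.tip_extent)
E
```

```text
top [[405.7, 0.0, 284.6], [0.0, 405.7, 207.2], [0.0, 0.0, 1.0]] [[0.026, -1.0, -0.004], [-0.988, -0.025, -0.154], [0.154, 0.008, -0.988]] [-0.019, 0.585, 1.065] [ 0.414 -0.013  1.142]
side [[532.6, 0.0, 282.4], [0.0, 532.6, 202.0], [0.0, 0.0, 1.0]] [[-0.936, -0.353, 0.012], [-0.199, 0.501, -0.842], [0.291, -0.79, -0.539]] [0.513, 0.221, 1.245] [0.162 1.055 0.852]
{'t': 0.1, 'q': array([ 1.03898438e+00,  5.33276114e-02,  1.61417266e+00,  2.71686273e-05,
        1.47601743e+00, -1.18988632e-01]), 'dq': array([ 1.05220714e-04,  3.63464753e-04, -2.34193792e-03, -4.77259195e-04,
       -4.95944290e-05,  7.69739673e-04]), 'effort': array([ 2.25012457e-05, -3.94905317e+01, -3.71362424e+01, -1.23791951e-04,
        3.96334144e-03, -7.98000087e-06]), 'tool_pos': array([0.25051345, 0.5721217 , 0.3027535 ]), 'tool_rot': array([-6.43738786e-01, -3.07427541e+00,  2.85101687e-03]), 'contact_force': array([-0.9355835 , -0.12905593,  0.79054435]), 'wrist_torque': array([-0.00222479, -0.01657645, -0.00582587]), 'grip_force': 0.0, 'opening': 0.08525756330619574} 0.0726
```

View pics/top0.png

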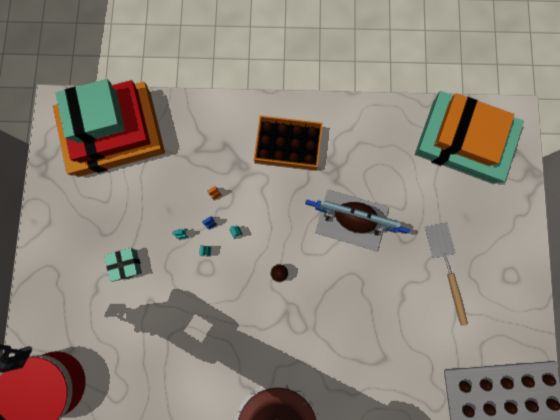

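View pics/side0.png

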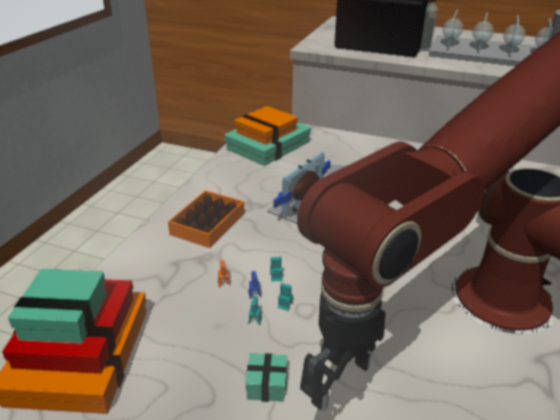

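The top view shows the blue clip at (209,223), with turquoise look-alikes at (180,234), (205,251) and (236,232) and an orange one at (214,193). The mould rim runs from about (310,203) to (408,230). In the side view the clip is at (254,285) and the mould near (302,185).

```bash
cat > h.py <<'E'
import numpy as np,cv2
from station import ctrl
def pts(n,d,mask=None):
    "world points of pixels: (N,3) and their v,u"
    m=ctrl.camera_model(n); v,u=np.nonzero((d>0)&(mask if mask is not None else d>0))
    c=np.linalg.inv(m["mtx"])@np.array([u+0.,v,np.ones(len(u))])*d[v,u]
    return (m["R"].T@(c-m["t"][:,None])).T,v,u
def ray(n,u,v,z):
    m=ctrl.camera_model(n);r=m["R"].T@np.linalg.inv(m["mtx"])@np.array([u,v,1.]);c=-m["R"].T@m["t"]
    return c+r*(z-c[2])/r[2]
def proj(n,X):
    m=ctrl.camera_model(n);c=m["mtx"]@(m["R"]@np.asarray(X,float)+m["t"]);return c[:2]/c[2]
def blue(im):
    h=cv2.cvtColor(im,cv2.COLOR_BGR2HSV);return cv2.inRange(h,(108,120,40),(130,255,255))>0
E
python3 - <<'E'
from h import *
for n in("top","side"):
    im=cv2.imread(f"pics/{n}0.png");d=np.load(f"pics/{n}0.npy");b=blue(im)
    k,l,s,c=cv2.connectedComponentsWithStats(b.astype(np.uint8))
    for i in range(1,k):
        if s[i,4]<15: continue
        X,v,u=pts(n,d,l==i); hi=X[:,2]>X[:,2].max()-.012
        print(n,s[i],c[i].round(1),X.mean(0).round(3),X.max(0).round(3),X.min(0).round(3),"top",X[hi].mean(0).round(4),hi.sum())
t=cv2.imread("pics/top0.png");s=cv2.imread("pics/side0.png")
a=cv2.resize(t[180:260,165:245],(400,400),interpolation=cv2.INTER_CUBIC);b=cv2.resize(s[250:330,215:295],(400,400),interpolation=cv2.INTER_CUBIC)
cv2.imwrite("pics/c1.png",np.hstack([a,b]))
a=cv2.resize(t[190:245,300:420],None,fx=6,fy=5,interpolation=cv2.INTER_CUBIC)[:, :];a=cv2.resize(t[190:245,300:420],None,fx=5,fy=5,interpolation=cv2.INTER_CUBIC);b=cv2.resize(s[145:225,265:345],None,fx=4,fy=4,interpolation=cv2.INTER_CUBIC)
o=np.zeros((600,600,3),np.uint8);o[:275,:600]=a;o[275:595,:320]=b;cv2.imwrite("pics/c2.png",o)
E
```

```text
top [306 200  21  13  89] [315.6 204.9] [ 0.586 -0.086  0.091] [ 0.599 -0.06   0.098] [ 0.57  -0.115  0.067] top [ 0.5873 -0.0842  0.0922] 81
top [203 217  13  11  93] [209.  222.2] [0.539 0.201 0.042] [0.555 0.214 0.067] [0.527 0.189 0.004] top [0.5419 0.2037 0.0608] 35
top [386 227  24   6  82] [399.5 229.4] [ 0.527 -0.304  0.089] [ 0.539 -0.268  0.097] [ 0.521 -0.357 -0.003] top [ 0.5271 -0.3046  0.0917] 73
side [322 161   8  12  45] [325.4 166.2] [ 0.525 -0.297  0.088] [ 0.532 -0.273  0.097] [ 0.52  -0.324  0.076] top [ 0.5255 -0.2988  0.0908] 33
side [275 193  16  13 129] [282.3 198. ] [ 0.583 -0.087  0.086] [ 0.595 -0.058  0.097] [ 0.569 -0.115  0.068] top [ 0.5842 -0.0853  0.0906] 77
side [250 272   9  23 104] [253.5 283.3] [0.54  0.212 0.041] [0.553 0.222 0.064] [0.53  0.196 0.01 ] top [0.5398 0.2093 0.0598] 28
```

View pics/c1.png

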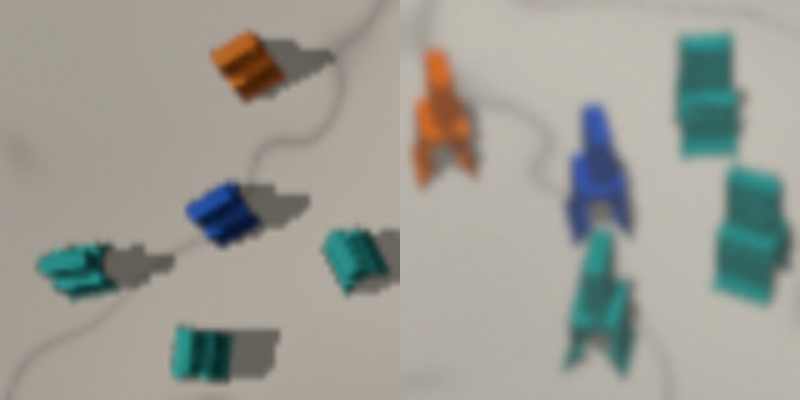

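View pics/c2.png

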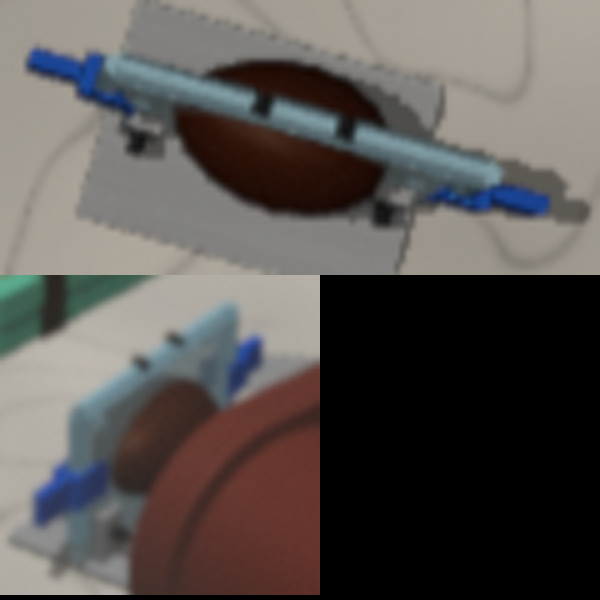

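c1: the clip's bright fin ridge runs from (190,210) to (228,185) in the 5x top crop, so clip y is about (0.55,-0.83) in world, and clip x is about 34° from world x. c2: the black stops are at about (352.4,210.8) and (369.4,215.8) in the full top view, and (300.2,167) and (309,161.2) in the side view.

```bash
python3 - <<'E'
from h import *
def ax(P):
    c=P.mean(0);w,V=np.linalg.eigh(np.cov((P-c).T));return c.round(4),np.degrees(np.arctan2(V[1,1],V[0,1])).round(1),np.sqrt(w).round(4)
def tri(a,b):
    A=[];r=[]
    for n,p in(("top",a),("side",b)):
        c=ray(n,*p,1e-9);c0=ray(n,*p,.2);d=(c0-c)/np.linalg.norm(c0-c);Q=np.eye(3)-np.outer(d,d);A.append(Q);r.append(Q@c)
    return np.linalg.lstsq(np.vstack(A),np.hstack(r),rcond=None)[0]
S={}
for n,roi in(("top",(200,225,340,382)),("side",(155,175,290,318))):
    im=cv2.imread(f"pics/{n}0.png");d=np.load(f"pics/{n}0.npy")
    h=cv2.cvtColor(im,cv2.COLOR_BGR2HSV)
    m=np.zeros(d.shape,bool);m[190:240,300:420]=1
    if n=="side": m[:]=0;m[145:225,265:330]=1
    X,v,u=pts(n,d,m); k=(X[:,2]>.133)&(X[:,2]<.16);print(n,"rim",k.sum(),ax(X[k,:2]),X[k,2].mean().round(4),X[k].min(0).round(3),X[k].max(0).round(3))
    r=np.zeros(d.shape,bool);r[roi[0]:roi[1],roi[2]:roi[3]]=1
    rm=np.zeros(d.shape,np.uint8);rm[v[k],u[k]]=1;rm=cv2.dilate(rm,np.ones((3,3)))>0
    dk=(r&rm&(im.max(2)<90)&(im[...,2].astype(int)-im[...,0]<8)).astype(np.uint8)
    kk,l,s,c=cv2.connectedComponentsWithStats(dk)
    for i in range(1,kk):
        w=(90.-im.max(2))*(l==i);vv,uu=np.nonzero(w>0);ww=w[vv,uu]
        p=((uu*ww).sum()/ww.sum(),(vv*ww).sum()/ww.sum());print(n,"stop",s[i,4],np.round(p,2),ray(n,*p,.142).round(4))
    b=blue(im);b[:,:195]=0;b[:,262 if n=="side" else 225:]=0
    X,v,u=pts(n,d,cv2.dilate(b.astype(np.uint8),np.ones((3,3)))>0)
    for z in(.035,.045,.054):
        k=X[:,2]>z;print(n,"fin>",z,k.sum(),ax(X[k,:2]),X[k,2].max().round(4))
    vv,uu=np.nonzero(b);br=im[vv,uu,0].astype(int)
    k=br>np.percentile(br,55);Z=np.array([ray(n,a,c,.062) for a,c in zip(uu[k],vv[k])]);print(n,"bright",k.sum(),ax(Z[:,:2]))
    if n=="top": print(im[214:230,200:220,0])
E
```

```text
top rim 377 (array([ 0.5592, -0.1939]), np.float64(75.0), array([0.0035, 0.0567])) 0.138 [ 0.531 -0.293  0.133] [ 0.589 -0.096  0.147]
top stop 38 [351.14 209.28] [ 0.569  -0.1707  0.142 ]
top stop 1 [340. 211.] [ 0.564 -0.143  0.142]
top stop 47 [369.38 215.21] [ 0.5553 -0.216   0.142 ]
top stop 3 [342.51 212.  ] [ 0.5617 -0.1493  0.142 ]
top stop 2 [346.31 213.  ] [ 0.5594 -0.1587  0.142 ]
top stop 1 [354. 215.] [ 0.5548 -0.1778  0.142 ]
top stop 1 [357. 216.] [ 0.5525 -0.1853  0.142 ]
top stop 2 [360.36 217.  ] [ 0.5502 -0.1936  0.142 ]
top stop 1 [364. 218.] [ 0.5479 -0.2026  0.142 ]
top stop 1 [377. 222.] [ 0.5388 -0.2348  0.142 ]
top stop 2 [379.35 223.  ] [ 0.5364 -0.2406  0.142 ]
top fin> 0.035 54 (array([0.5408, 0.2041]), np.float64(124.5), array([0.0033, 0.0078])) 0.0666
top fin> 0.045 48 (array([0.5409, 0.2043]), np.float64(121.1), array([0.0033, 0.0075])) 0.0666
top fin> 0.054 40 (array([0.5413, 0.2049]), np.float64(122.2), array([0.0032, 0.0075])) 0.0666
top bright 42 (array([0.5398, 0.2026]), np.float64(150.1), array([0.0056, 0.008 ]))
[[149 150 150 150 151 151 151 151 
[... 1244 characters left out ...]
43 138 141 143 147 150 151 148 127 111 125 146 151 152 154 156 156 156
  156 156]]
side rim 212 (array([ 0.5586, -0.1873]), np.float64(74.6), array([0.0036, 0.0571])) 0.1377 [ 0.529 -0.293  0.133] [ 0.589 -0.097  0.145]
side stop 3 [308.6  160.93] [ 0.5522 -0.2133  0.142 ]
side stop 3 [300.33 166.86] [ 0.5625 -0.1721  0.142 ]
side fin> 0.035 87 (array([0.5392, 0.2095]), np.float64(128.0), array([0.0035, 0.0083])) 0.0643
side fin> 0.045 63 (array([0.5398, 0.2083]), np.float64(124.2), array([0.0032, 0.0086])) 0.0643
side fin> 0.054 45 (array([0.541 , 0.2064]), np.float64(121.4), array([0.003 , 0.0085])) 0.0643
side bright 45 (array([0.5348, 0.2263]), np.float64(109.7), array([0.0038, 0.0189]))
```

```bash
cat >> h.py <<'E'
from scipy.spatial.transform import Rotation as Ro
def row(pos,yaw,cmd=None):
    "row numbers to reach TCP pos, tool y at yaw deg, tool vertical"
    o=ctrl.get_obs();R=Ro.from_rotvec(o["tool_rot"]).as_matrix();p=np.array(o["tool_pos"])
    y0=np.degrees(np.arctan2(R[1,1],R[0,1])); yaw=y0+((yaw-y0+90)%180-90); a=np.radians(yaw)
    y=np.array([np.cos(a),np.sin(a),0]);z=np.array([0,0,-1.]);T=np.column_stack([np.cross(y,z),y,z])
    print("row",(R.T@(np.array(pos)-p)/.6).round(4),(Ro.from_matrix(R.T@T).as_rotvec()/(np.pi/2)).round(4),"yaw0",y0.round(2),"tilt",np.degrees(np.arccos(-R[2,2])).round(2))
E
python3 - <<'E'
from h import *
row([.541,.2055,.17],33)
E
```

```text
row [-0.6887 -0.365   0.2218] [-1.200e-03  2.000e-04  3.705e-01] yaw0 66.35 tilt 0.11
```

Call:
apply_moves(rows=[-0.6887,-0.365,0.1,0,0,0.3705,-0.6887,-0.365,0.1,0,0,0.3705,-0.6887,-0.365,0.1,0,0,0.3705,-0.6887,-0.365,0.1,0,0,0.3705,-0.6887,-0.365,0.1,0,0,0.3705,-0.6887,-0.365,0.1,0,0,0.3705,-0.6887,-0.365,0.1,0,0,0.3705,-0.6887,-0.365,0.1,0,0,0.3705,-0.6887,-0.365,0.2218,0,0,0.3705,-0.6887,-0.365,0.2218,0,0,0.3705,-0.6887,-0.365,0.2218,0,0,0.3705,-0.6887,-0.365,0.2218,0,0,0.3705,-0.6887,-0.365,0.2218,0,0,0.3705,-0.6887,-0.365,0.2218,0,0,0.3705], grip=0.5, grip_force=60)

```text
t: 1.5
tool_pos: [0.5418, 0.2074, 0.173]
tool_rot: [1.496, 2.76, 0.004]
contact_force: [-0.5, -0.3, -0.9]
opening: 0.0427
grip_force: 0.0
```

```bash
python3 - <<'E'
from h import *
row([.541,.2055,.109],33)
o=ctrl.get_obs();print(o["t"],o["tool_pos"],o["opening"],o["contact_force"])
t,_=ctrl.get_image("top");s,_=ctrl.get_image("side")
a=cv2.resize(t[172:272,160:260],(400,400),interpolation=cv2.INTER_CUBIC);b=cv2.resize(s[220:320,205:305],(400,400),interpolation=cv2.INTER_CUBIC)
cv2.imwrite("pics/c3.png",np.hstack([a,b]))
E
```

```text
row [-0.0019 -0.0033  0.1067] [0.0021 0.0006 0.0011] yaw0 33.1 tilt 0.2
1.5 [0.5418199  0.20744093 0.17300913] 0.04265901682832808 [-0.54994966 -0.29623706 -0.87753899]
```

View pics/c3.png

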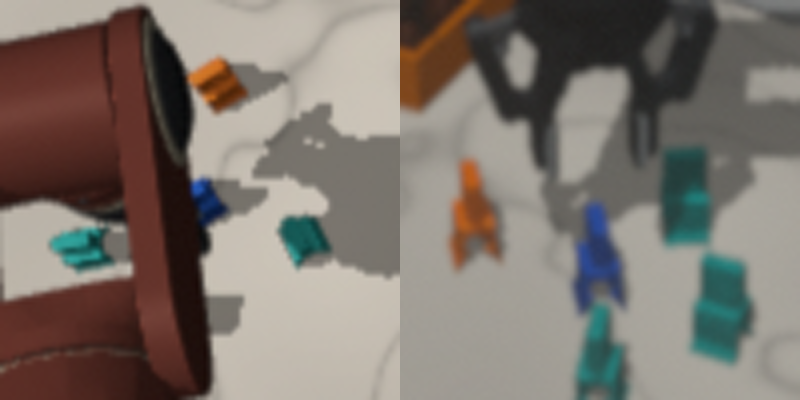

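c3: the open fingers, at side-crop (545,150) and (640,150), straddle the clip's fin at (597,215), and the neighbours are clear. I'm descending now.

Call:
apply_moves(rows=[0,0,0.03,0,0,0,0,0,0.06,0,0,0,0,0,0.085,0,0,0,0,0,0.1017,0,0,0,0,0,0.1017,0,0,0,0,0,0.1017,0,0,0,0,0,0.1017,0,0,0])

```text
t: 2.3
tool_pos: [0.5421, 0.2063, 0.1109]
tool_rot: [1.498, 2.76, 0.002]
contact_force: [-0.2, 0.6, 0.3]
opening: 0.0426
grip_force: 0.0
```

Call:
apply_moves(rows=[0,0,0,0,0,0,0,0,0,0,0,0,0,0,0,0,0,0,0,0,0,0,0,0,0,0,0,0,0,0,0,0,0,0,0,0,0,0,0,0,0,0,0,0,0,0,0,0], grip=0, grip_force=60)

```text
t: 3.1
tool_pos: [0.5418, 0.2062, 0.1104]
tool_rot: [1.499, 2.76, 0.001]
contact_force: [0.2, -0.3, 5.5]
opening: 0.0089
grip_force: 60.4
```

Call:
apply_moves(rows=[0,0,-0.03,0,0,0,0,0,-0.09,0,0,0,0,0,-0.16,0,0,0,0,0,-0.24,0,0,0,0,0,-0.3167,0,0,0,0,0,-0.3167,0,0,0,0,0,-0.3167,0,0,0,0,0,-0.3167,0,0,0,0,0,-0.3167,0,0,0])

```text
t: 4.0
tool_pos: [0.5403, 0.2058, 0.2965]
tool_rot: [-1.497, -2.757, 0.006]
contact_force: [0.2, 0.5, -1.1]
opening: 0.0088
grip_force: 59.7
```

```bash
python3 - <<'E'
from h import *
row([.5585,-.194,.295],-15)
o=ctrl.get_obs();print(o["t"],o["tool_pos"],o["opening"],o["contact_force"],o["wrist_torque"])
E
```

```text
row [-0.5754 -0.3375  0.0031] [-3.600e-03  3.000e-04  5.334e-01] yaw0 33.0 tilt 0.31
4.0 [0.54026151 0.205837   0.29646274] 0.008821215895743972 [ 0.16384505  0.45407386 -1.09640807] [-0.01234337  0.01633276  0.00239659]
```

Call:
apply_moves(rows=[-0.06,-0.035,0,0,0,0.06,-0.13,-0.075,0,0,0,0.12,-0.2,-0.115,0,0,0,0.18,-0.27,-0.155,0,0,0,0.25,-0.34,-0.2,0,0,0,0.32,-0.41,-0.24,0,0,0,0.39,-0.47,-0.275,0,0,0,0.45,-0.52,-0.305,0,0,0,0.5,-0.555,-0.325,0,0,0,0.5334,-0.5754,-0.3375,0,0,0,0.5334,-0.5754,-0.3375,0,0,0,0.5334,-0.5754,-0.3375,0,0,0,0.5334,-0.5754,-0.3375,0,0,0,0.5334,-0.5754,-0.3375,0,0,0,0.5334,-0.5754,-0.3375,0,0,0,0.5334])

```text
t: 5.5
tool_pos: [0.5597, -0.1928, 0.3]
tool_rot: [2.491, 1.914, 0.0]
contact_force: [-1.3, 0.4, -0.6]
opening: 0.0087
grip_force: 59.6
```

```bash
python3 - <<'E'
from h import *
row([.5585,-.194,.265],-15)
o=ctrl.get_obs();print(o["t"],o["tool_pos"],o["opening"],o["contact_force"])
t,dt=ctrl.get_image("top");s,ds=ctrl.get_image("side")
cv2.imwrite("pics/top4.png",t);cv2.imwrite("pics/side4.png",s);np.save("pics/side4.npy",ds);np.save("pics/top4.npy",dt)
a=cv2.resize(t[160:260,300:420],(480,400),interpolation=cv2.INTER_CUBIC);b=cv2.resize(s[120:220,265:345],(320,400),interpolation=cv2.INTER_CUBIC)
cv2.imwrite("pics/c4.png",np.hstack([a,b]))
E
```

```text
row [-0.0025 -0.0015  0.0583] [ 0.0001 -0.      0.0009] yaw0 -14.92 tilt 0.01
5.5 [ 0.55972779 -0.19279436  0.29995788] 0.008723322714223589 [-1.3098399   0.35537792 -0.59499412]
```

View pics/c4.png

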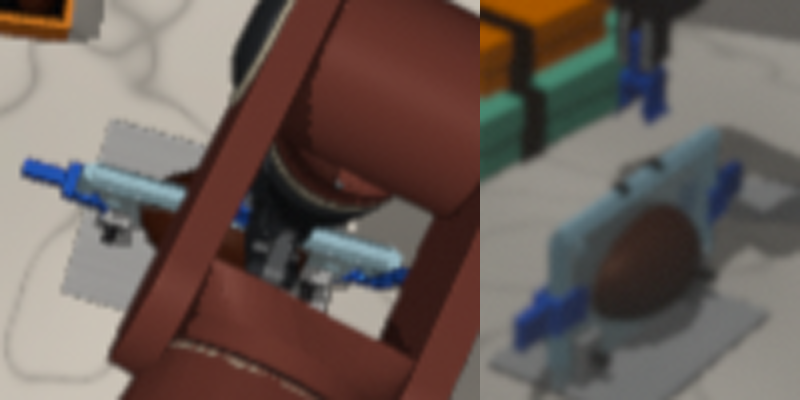

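c4: the clip hangs upright in the grip, with its jaws at side-crop (640,90), above the rim. The stops show at side-crop (622,190) and (657,162), and the top view is mostly hidden by the arm.

```bash
python3 - <<'E'
from h import *
a=np.radians(75);e=np.array([np.cos(a),np.sin(a),0]);f=np.array([np.sin(a),-np.cos(a),0]);C=np.array([.5585,-.194,.142])
S=np.arange(-.11,.1101,.001)
for n,fn in(("top","top0"),("side","side0"),("side","side4")):
    g=cv2.imread(f"pics/{fn}.png").max(2).astype(np.float32)
    # rim cross profile: centre across the rim at z=.14, away from stops
    T=np.arange(-.015,.0151,.001)
    for lo,hi in((-.08,-.035),(.035,.08)):
        P=np.array([[proj(n,C+e*s+f*t-[0,0,.002]) for s in np.arange(lo,hi,.003)] for t in T]).astype(np.float32)
        pr=cv2.remap(g,P[...,0],P[...,1],1).mean(1); print(fn,"across",lo,pr.round().astype(int).tolist())
    P=np.array([[proj(n,C+e*s+f*t) for t in(-.002,0,.002)] for s in S]).astype(np.float32)
    pr=cv2.remap(g,P[...,0],P[...,1],1).mean(1)
    print(fn,"along",pr[80:142].round().astype(int).tolist())
    for lo,hi in((-.036,-.006),(.006,.036)):
        k=(S>=lo)&(S<=hi);w=np.clip(np.median(pr[70:150])*.8-pr[k],0,None);print("  stop s=",((w*S[k]).sum()/w.sum()).round(4))
im=cv2.imread("pics/side4.png");d=np.load("pics/side4.npy");b=blue(im);b[:120]=b[:120];b[153:]=0;b[:,:295]=0;b[:,318:]=0
X,v,u=pts("side",d,b);D=X-C;print("clip",len(X),X.min(0).round(3),X.max(0).round(3));al=D@e;ac=D@f
print("along pct",np.percentile(al,[5,25,50,75,95]).round(4),"across",np.percentile(ac,[2,25,50,75,98]).round(4),"z",np.percentile(X[:,2],[2,98]).round(3))
for z in np.arange(.18,.26,.008):
    k=abs(X[:,2]-z)<.004
    if k.sum()>3: print(z.round(3),k.sum(),"across",ac[k].min().round(4),ac[k].max().round(4),ac[k].mean().round(4),"along",np.median(al[k]).round(4))
X,v,u=pts("side",d);D=X-C;k=(abs(D@f)<.012)&(abs(D@e)<.04)&(X[:,2]>.139)&(X[:,2]<.16);al=(D@e)[k]
print("side4 high along hist",np.histogram(al[X[k,2]>.1415],bins=np.arange(-.04,.041,.004)))
E
```

```text
top0 across -0.08 [79, 77, 75, 73, 72, 75, 80, 89, 97, 104, 109, 115, 122, 131, 141, 150, 155, 156, 153, 143, 128, 113, 100, 92, 90, 95, 100, 105, 109, 112, 114]
top0 across 0.035 [55, 56, 56, 57, 59, 62, 69, 79, 91, 101, 108, 114, 122, 131, 141, 150, 155, 157, 154, 144, 130, 113, 99, 90, 86, 86, 88, 91, 95, 98, 100]
top0 along [145, 144, 139, 129, 106, 78, 55, 42, 31, 30, 33, 38, 51, 66, 89, 115, 137, 143, 145, 147, 148, 149, 148, 147, 148, 149, 150, 150, 150, 150, 150, 149, 149, 149, 149, 148, 148, 148, 148, 148, 148, 147, 146, 145, 144, 136, 122, 103, 78, 53, 39, 33, 31, 36, 41, 52, 72, 93, 114, 133, 142, 143]
  stop s= -0.0208
  stop s= 0.0221
side0 across -0.08 [125, 127, 129, 131, 133, 135, 137, 139, 141, 143, 146, 149, 152, 156, 159, 162, 164, 166, 167, 168, 168, 168, 168, 169, 169, 170, 171, 172, 173, 174, 174]
side0 across 0.035 [110, 116, 121, 125, 129, 133, 136, 138, 141, 144, 147, 150, 153, 157, 161, 164, 167, 170, 172, 173, 174, 175, 177, 178, 179, 180, 182, 183, 184, 185, 186]Traceback (most recent call last):
  File "<stdin>", line 11, in <module>
  File "h.py", line 12, in proj
    m=ctrl.camera_model(n);c=m["mtx"]@(m["R"]@np.asarray(X,float)+m["t"]);return c[:2]/c[2]
ValueError: time passes only in moves, steps and waits
```

```bash
sed -i 's/^def pts/CM={}\ndef cm(n):\n    if n not in CM: CM[n]=ctrl.camera_model(n)\n    return CM[n]\ndef pts/; s/m=ctrl.camera_model(n)/m=cm(n)/; ' h.py; sed -i 's/    if n not in CM: CM\[n\]=.*/    if n not in CM: CM[n]=ctrl.camera_model(n)/' h.py
python3 - <<'E'
from h import *
a=np.radians(75);e=np.array([np.cos(a),np.sin(a),0]);f=np.array([np.sin(a),-np.cos(a),0]);C=np.array([.5585,-.194,.142])
S=np.arange(-.11,.1101,.001)
for n,fn in(("side","side0"),("side","side4")):
    g=cv2.imread(f"pics/{fn}.png").max(2).astype(np.float32)
    P=np.array([[proj(n,C+e*s+f*t) for t in(-.002,0,.002)] for s in S]).astype(np.float32)
    pr=cv2.remap(g,P[...,0],P[...,1],1).mean(1)
    print(fn,"along",pr[80:142].round().astype(int).tolist())
    for lo,hi in((-.036,-.006),(.006,.036)):
        k=(S>=lo)&(S<=hi);w=np.clip(np.median(pr[70:150])*.8-pr[k],0,None);print("  stop s=",((w*S[k]).sum()/w.sum()).round(4))
im=cv2.imread("pics/side4.png");d=np.load("pics/side4.npy")
# rim dark blob positions in the image -> rays
g=im.max(2)
m=np.zeros(g.shape,np.uint8);m[155:175,292:316]=(g[155:175,292:316]<100);k,l,s,c=cv2.connectedComponentsWithStats(m)
for i in range(1,k): print("blob",s[i],c[i].round(2),[((ray("side",*c[i],.142)-C)@x).round(4) for x in(e,f)])
b=blue(im);b[155:]=0;b[:,:295]=0;b[:,318:]=0
X,v,u=pts("side",d,b);D=X-C;al=D@e;ac=D@f
print("clip",len(X),"along pct",np.percentile(al,[5,25,50,75,95]).round(4),"z",np.percentile(X[:,2],[2,98]).round(3))
for z in np.arange(.18,.26,.008):
    k=abs(X[:,2]-z)<.004
    if k.sum()>3: print(z.round(3),k.sum(),"across",ac[k].min().round(4),ac[k].max().round(4),ac[k].mean().round(4),"along",np.median(al[k]).round(4))
o=ctrl.get_obs();D=o["tool_pos"]-C;print("tcp along,across",D@e,D@f,o["tool_pos"])
E
```

```text
side0 along [136, 129, 121, 114, 107, 100, 95, 91, 88, 86, 87, 90, 95, 101, 108, 116, 123, 130, 137, 143, 148, 153, 157, 160, 163, 165, 166, 167, 167, 167, 167, 167, 167, 166, 166, 164, 163, 161, 159, 156, 153, 148, 142, 135, 128, 121, 112, 104, 97, 91, 89, 87, 87, 89, 93, 100, 107, 116, 124, 132, 139, 145]
  stop s= -0.021
  stop s= 0.0213
side4 along [99, 94, 88, 82, 77, 71, 68, 65, 64, 63, 65, 68, 72, 77, 82, 88, 93, 98, 103, 107, 111, 114, 117, 119, 122, 123, 125, 125, 124, 124, 123, 123, 123, 123, 122, 121, 120, 119, 117, 115, 113, 109, 104, 98, 93, 87, 81, 76, 70, 67, 65, 65, 66, 68, 72, 78, 84, 92, 99, 105, 111, 117]
  stop s= -0.0215
  stop s= 0.0208
blob [296 159  20  16 197] [307.46 168.13] [np.float64(0.0165), np.float64(-0.0215)]
clip 96 along pct [-0.005   0.0039  0.0093  0.0115  0.015 ] z [0.194 0.25 ]
0.196 6 across -0.0109 0.0072 -0.0075 along -0.0021
0.204 16 across -0.0133 0.0098 -0.0019 along 0.0057
0.212 19 across -0.0144 0.0104 -0.003 along 0.0079
0.22 30 across -0.0137 0.0091 -0.005 along 0.01
0.228 10 across -0.0111 0.0037 -0.002 along 0.011
0.236 4 across -0.0012 0.0014 0.0004 along 0.0106
0.244 5 across -0.003 0.002 -0.0001 along 0.0102
0.252 5 across -0.0032 0.0042 0.0014 along 0.0087
tcp along,across 0.0011407156884507246 0.0009257507494764605 [ 0.55968945 -0.19313776  0.29998864]
```

Call:
apply_moves(rows=[0,0,0.015,0,0,0,0,0,0.03,0,0,0,0,0,0.045,0,0,0,0,0,0.06,0,0,0,0,0,0.067,0,0,0,0,0,0.07,0,0,0,0,0,0.073,0,0,0,0,0,0.076,0,0,0,0,0,0.079,0,0,0,0,0,0.079,0,0,0,0,0,0.079,0,0,0])

```text
t: 6.7
tool_pos: [0.5597, -0.1938, 0.2526]
tool_rot: [2.492, 1.912, 0.0]
contact_force: [0.7, -0.5, -1.0]
opening: 0.0089
grip_force: 59.6
```

```bash
python3 - <<'E'
from h import *
o=ctrl.get_obs();print(o["t"],o["tool_pos"],o["opening"],o["contact_force"],o["wrist_torque"])
t,dt=ctrl.get_image("top");s,ds=ctrl.get_image("side")
cv2.imwrite("pics/side5.png",s);cv2.imwrite("pics/top5.png",t)
a=cv2.resize(t[190:240,330:390],(480,400),interpolation=cv2.INTER_CUBIC);b=cv2.resize(s[130:180,285:325],(320,400),interpolation=cv2.INTER_CUBIC)
cv2.imwrite("pics/c5.png",np.hstack([a,b]))
E
```

```text
6.7 [ 0.55965435 -0.1937677   0.25258073] 0.008880205321598405 [ 0.6796115  -0.50246784 -0.95596168] [ 0.01318551  0.03619314 -0.01053898]
```

View pics/c5.png

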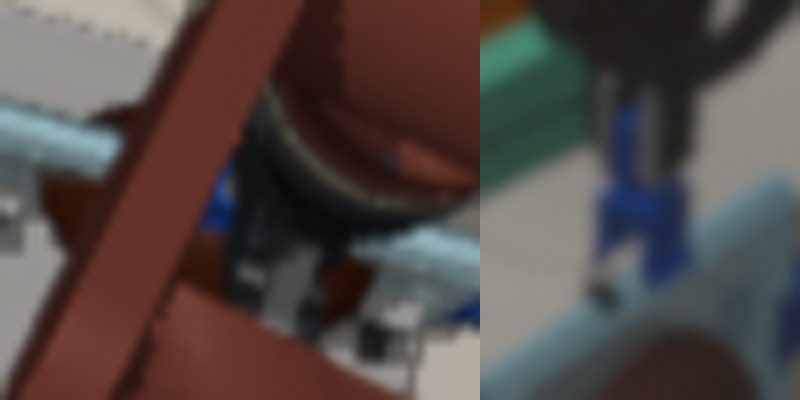

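c5: the jaws straddle the rim just behind the front stop at side-crop (603,290). There's no contact force, and the lips are already level with the stops. I'm carrying on down, slowly.

Call:
apply_moves(rows=[0,0,0.004,0,0,0,0,0,0.008,0,0,0,0,0,0.012,0,0,0,0,0,0.016,0,0,0,0,0,0.019,0,0,0,0,0,0.019,0,0,0,0,0,0.019,0,0,0])

```text
t: 7.5
tool_pos: [0.5597, -0.1938, 0.2412]
tool_rot: [2.492, 1.912, 0.0]
contact_force: [-0.1, -1.0, -1.3]
opening: 0.0092
grip_force: 59.6
```

Call:
apply_moves(rows=[0,0,0.002,0,0,0,0,0,0.004,0,0,0,0,0,0.006,0,0,0,0,0,0.006,0,0,0,0,0,0.006,0,0,0])

```text
t: 8.0
tool_pos: [0.5601, -0.1939, 0.2378]
tool_rot: [2.491, 1.911, 0.001]
contact_force: [4.0, -1.4, -0.0]
opening: 0.0088
grip_force: 59.7
```

Call:
apply_moves(rows=[0,0,0.002,0,0,0,0,0,0.004,0,0,0,0,0,0.004,0,0,0,0,0,0.004,0,0,0])

```text
t: 8.4
tool_pos: [0.5601, -0.194, 0.2357]
tool_rot: [2.491, 1.911, 0.002]
contact_force: [3.4, -0.8, 2.8]
opening: 0.0087
grip_force: 60.2
```

Call:
apply_moves(rows=[0,0.001,0,0,0,0,0,0.002,0,0,0,0,0,0.002,0,0,0,0,0,0.002,0,0,0,0])

```text
t: 8.8
tool_pos: [0.5607, -0.1941, 0.2353]
tool_rot: [2.492, 1.912, -0.0]
contact_force: [2.6, -0.3, 5.6]
opening: 0.009
grip_force: 60.5
```

Call:
apply_moves(rows=[0,0,0.002,0,0,0,0,0,0.004,0,0,0,0,0,0.004,0,0,0,0,0,0.004,0,0,0])

```text
t: 9.2
tool_pos: [0.5608, -0.1941, 0.2334]
tool_rot: [2.492, 1.912, 0.0]
contact_force: [1.9, -0.4, 7.1]
opening: 0.0085
grip_force: 60.9
```

Call:
apply_moves(rows=[0,0.001,0.002,0,0,0,0,0.001,0.004,0,0,0,0,0.001,0.004,0,0,0,0,0.001,0.004,0,0,0])

```text
t: 9.6
tool_pos: [0.5603, -0.1937, 0.2278]
tool_rot: [-2.49, -1.91, 0.002]
contact_force: [2.6, -1.5, -4.5]
opening: 0.0087
grip_force: 59.2
```

Call:
apply_moves(rows=[0,0,0.002,0,0,0,0,0,0.002,0,0,0,0,0,0.002,0,0,0])

```text
t: 9.9
tool_pos: [0.5607, -0.1938, 0.2278]
tool_rot: [-2.49, -1.911, 0.002]
contact_force: [1.4, -0.2, -5.7]
opening: 0.0087
grip_force: 59.0
```

Call:
apply_moves(rows=[0,0,0.002,0,0,0,0,0,0.002,0,0,0,0,0,0.002,0,0,0])

```text
t: 10.2
tool_pos: [0.5611, -0.1941, 0.2277]
tool_rot: [-2.492, -1.912, 0.001]
contact_force: [0.3, -0.4, -2.6]
opening: 0.0089
grip_force: 59.4
```

Call:
apply_moves(rows=[0,0,0.002,0,0,0,0,0,0.002,0,0,0,0,0,0.002,0,0,0])

```text
t: 10.5
tool_pos: [0.5614, -0.1942, 0.2268]
tool_rot: [2.492, 1.912, -0.0]
contact_force: [0.1, -0.0, -2.1]
opening: 0.0089
grip_force: 59.6
```

Call:
apply_moves(rows=[0,0,0.002,0,0,0,0,0,0.002,0,0,0,0,0,0.002,0,0,0])

```text
t: 10.8
tool_pos: [0.5616, -0.1943, 0.2261]
tool_rot: [2.492, 1.912, 0.001]
contact_force: [-0.6, 0.6, 2.4]
opening: 0.0087
grip_force: 60.0
```

Call:
apply_moves(rows=[0,0,0.002,0,0,0,0,0,0.002,0,0,0,0,0,0.002,0,0,0])

```text
t: 11.1
tool_pos: [0.5617, -0.1944, 0.2261]
tool_rot: [2.491, 1.912, 0.001]
contact_force: [-2.0, 1.9, 7.0]
opening: 0.0086
grip_force: 60.9
```

Call:
apply_moves(rows=[0,0,-0.002,0,0,0,0,0,-0.004,0,0,0,0,0,-0.006,0,0,0,0,0,-0.008,0,0,0,0,0,-0.008,0,0,0,0,0,-0.008,0,0,0])

```text
t: 11.7
tool_pos: [0.561, -0.194, 0.2279]
tool_rot: [-2.491, -1.912, 0.001]
contact_force: [0.8, -1.2, -5.0]
opening: 0.0088
grip_force: 59.0
```

Call:
apply_moves(rows=[0,0,-0.001,0,0,0,0,0,-0.002,0,0,0,0,0,-0.002,0,0,0,0,0,-0.002,0,0,0])

```text
t: 12.1
tool_pos: [0.5606, -0.1939, 0.2283]
tool_rot: [-2.49, -1.911, 0.002]
contact_force: [2.6, -0.6, -15.0]
opening: 0.0088
grip_force: 58.2
```

Call:
apply_moves(rows=[0,0,0.0002,0,0,0,0,0,0.0002,0,0,0])

```text
t: 12.3
tool_pos: [0.5606, -0.1939, 0.2284]
tool_rot: [-2.49, -1.911, 0.002]
contact_force: [2.6, -1.4, -19.0]
opening: 0.0087
grip_force: 58.1
```

Call:
apply_moves(rows=[0,0,0,0,0,0,0,0,0,0,0,0,0,0,0,0,0,0])

```text
t: 12.6
tool_pos: [0.5606, -0.1939, 0.2285]
tool_rot: [-2.491, -1.911, 0.002]
contact_force: [1.8, -2.3, -22.6]
opening: 0.0089
grip_force: 58.0
```

Call:
apply_moves(rows=[0,0,0.0025,0,0,0])

```text
t: 12.7
tool_pos: [0.561, -0.194, 0.2284]
tool_rot: [-2.491, -1.912, 0.001]
contact_force: [-0.1, -1.2, -15.0]
opening: 0.009
grip_force: 59.1
```

Call:
apply_moves(rows=[0,0,0,0,0,0])

```text
t: 12.8
tool_pos: [0.5611, -0.194, 0.2285]
tool_rot: [-2.492, -1.912, 0.001]
contact_force: [0.8, -0.2, -20.2]
opening: 0.009
grip_force: 58.5
```

Call:
apply_moves(rows=[0,0,0.001,0,0,0])

```text
t: 12.9
tool_pos: [0.5613, -0.194, 0.2284]
tool_rot: [-2.492, -1.912, 0.0]
contact_force: [-0.7, 0.0, -15.7]
opening: 0.0088
grip_force: 59.0
```

Call:
apply_moves(rows=[0,0,0,0,0,0])

```text
t: 13.0
tool_pos: [0.5613, -0.194, 0.2285]
tool_rot: [-2.492, -1.912, -0.0]
contact_force: [-0.8, 1.2, -16.8]
opening: 0.0088
grip_force: 58.8
```

Call:
apply_moves(rows=[0,0,0.0007,0,0,0,0,0,0.0007,0,0,0])

```text
t: 13.2
tool_pos: [0.5615, -0.1941, 0.2284]
tool_rot: [2.492, 1.912, 0.001]
contact_force: [-1.5, 0.4, -13.3]
opening: 0.009
grip_force: 59.2
```

Call:
apply_moves(rows=[0,0,0,0,0,0,0,0,0,0,0,0])

```text
t: 13.4
tool_pos: [0.5616, -0.1942, 0.2283]
tool_rot: [2.492, 1.912, 0.001]
contact_force: [-2.0, 1.1, -12.3]
opening: 0.0085
grip_force: 59.5
```

Call:
apply_moves(rows=[0,0,-0.0004,0,0,0,0,0,-0.0004,0,0,0])

```text
t: 13.6
tool_pos: [0.5616, -0.1942, 0.2283]
tool_rot: [2.492, 1.912, 0.001]
contact_force: [-0.9, 1.4, -12.0]
opening: 0.0087
grip_force: 59.5
```

Call:
apply_moves(rows=[0,0,0,0,0,0,0,0,0,0,0,0])

```text
t: 13.8
tool_pos: [0.5616, -0.1942, 0.2283]
tool_rot: [2.492, 1.912, 0.001]
contact_force: [-0.5, 1.5, -10.6]
opening: 0.0083
grip_force: 59.5
```

Call:
apply_moves(rows=[0,0,-0.0008,0,0,0,0,0,-0.0008,0,0,0])

```text
t: 14.0
tool_pos: [0.5615, -0.1942, 0.2283]
tool_rot: [2.492, 1.912, 0.001]
contact_force: [-0.5, 1.9, -12.6]
opening: 0.009
grip_force: 59.5
```

Call:
apply_moves(rows=[0,0,0,0,0,0,0,0,0,0,0,0])

```text
t: 14.2
tool_pos: [0.5615, -0.1942, 0.2283]
tool_rot: [2.492, 1.912, 0.0]
contact_force: [-0.2, 0.5, -11.2]
opening: 0.0087
grip_force: 59.5
```

Call:
apply_moves(rows=[0,0,-0.0004,0,0,0,0,0,-0.0004,0,0,0])

```text
t: 14.4
tool_pos: [0.5614, -0.1942, 0.2284]
tool_rot: [2.492, 1.912, 0.0]
contact_force: [0.5, -0.3, -13.5]
opening: 0.0089
grip_force: 59.3
```

Call:
apply_moves(rows=[0,0,0,0,0,0,0,0,0,0,0,0])

```text
t: 14.6
tool_pos: [0.5613, -0.1942, 0.2284]
tool_rot: [-2.492, -1.912, -0.0]
contact_force: [0.5, 0.6, -13.8]
opening: 0.0085
grip_force: 59.3
```

Call:
apply_moves(rows=[0,0,0,0,0,0,0,0,0,0,0,0])

```text
t: 14.8
tool_pos: [0.5613, -0.1942, 0.2284]
tool_rot: [-2.492, -1.912, 0.0]
contact_force: [0.7, 1.5, -14.4]
opening: 0.0087
grip_force: 59.2
```

Call:
apply_moves(rows=[0,0,0,0,0,0,0,0,0,0,0,0])

```text
t: 15.0
tool_pos: [0.5613, -0.1942, 0.2284]
tool_rot: [-2.492, -1.912, 0.0]
contact_force: [1.1, 1.7, -14.5]
opening: 0.0091
grip_force: 59.1
```

Call:
apply_moves(rows=[0,0,0,0,0,0,0,0,0,0,0,0])

```text
t: 15.2
tool_pos: [0.5613, -0.1942, 0.2284]
tool_rot: [-2.492, -1.912, 0.0]
contact_force: [1.4, 0.9, -14.0]
opening: 0.0089
grip_force: 59.1
```

Call:
apply_moves(rows=[0,0,0.0002,0,0,0,0,0,0.0002,0,0,0,0,0,0.0002,0,0,0])

```text
t: 15.5
tool_pos: [0.5613, -0.1942, 0.2284]
tool_rot: [-2.492, -1.912, 0.0]
contact_force: [0.9, 0.7, -15.1]
opening: 0.0087
grip_force: 59.1
```

Call:
apply_moves(rows=[0,0,0,0,0,0,0,0,0,0,0,0,0,0,0,0,0,0])

```text
t: 15.8
tool_pos: [0.5613, -0.1942, 0.2284]
tool_rot: [-2.492, -1.912, 0.0]
contact_force: [-0.3, 1.2, -15.5]
opening: 0.0086
grip_force: 59.1
```

Call:
apply_moves(rows=[0,0,0,0,0,0,0,0,0,0,0,0,0,0,0,0,0,0])

```text
t: 16.1
tool_pos: [0.5613, -0.1942, 0.2284]
tool_rot: [-2.492, -1.912, 0.0]
contact_force: [-0.1, 0.7, -15.6]
opening: 0.009
grip_force: 59.1
```

Call:
apply_moves(rows=[0,0,0,0,0,0,0,0,0,0,0,0,0,0,0,0,0,0])

```text
t: 16.4
tool_pos: [0.5613, -0.1942, 0.2284]
tool_rot: [-2.492, -1.912, -0.0]
contact_force: [1.7, 1.5, -15.7]
opening: 0.0089
grip_force: 59.1
```

Call:
apply_moves(rows=[0,0,0,0,0,0,0,0,0,0,0,0,0,0,0,0,0,0])

```text
t: 16.7
tool_pos: [0.5613, -0.1942, 0.2284]
tool_rot: [-2.492, -1.912, 0.0]
contact_force: [-0.6, 0.7, -15.8]
opening: 0.0089
grip_force: 59.1
```

Call:
apply_moves(rows=[0,0,0.0005,0,0,0,0,0,0.0005,0,0,0,0,0,0.0005,0,0,0])

```text
t: 17.0
tool_pos: [0.5614, -0.1942, 0.2284]
tool_rot: [2.492, 1.912, 0.0]
contact_force: [0.6, 1.2, -14.4]
opening: 0.0088
grip_force: 59.2
```

Call:
apply_moves(rows=[0,0,0,0,0,0,0,0,0,0,0,0])

```text
t: 17.2
tool_pos: [0.5614, -0.1942, 0.2283]
tool_rot: [2.492, 1.912, 0.0]
contact_force: [-0.0, 2.0, -14.1]
opening: 0.009
grip_force: 59.2
```

Call:
apply_moves(rows=[0,0,0,0,0,0,0,0,0,0,0,0,0,0,0,0,0,0])

```text
t: 17.5
tool_pos: [0.5614, -0.1942, 0.2283]
tool_rot: [2.492, 1.912, 0.0]
contact_force: [-0.1, 1.1, -13.4]
opening: 0.0091
grip_force: 59.3
```

Call:
apply_moves(rows=[0,0,0,0,0,0,0,0,0,0,0,0,0,0,0,0,0,0])

```text
t: 17.8
tool_pos: [0.5614, -0.1942, 0.2283]
tool_rot: [2.492, 1.912, 0.0]
contact_force: [0.3, 1.7, -12.3]
opening: 0.0089
grip_force: 59.3
```

Call:
apply_moves(rows=[0,0,-0.0003,0,0,0,0,0,-0.0003,0,0,0,0,0,-0.0003,0,0,0])

```text
t: 18.1
tool_pos: [0.5614, -0.1942, 0.2283]
tool_rot: [2.492, 1.912, 0.0]
contact_force: [0.0, 1.8, -13.1]
opening: 0.0089
grip_force: 59.4
```

Call:
apply_moves(rows=[0,0,0,0,0,0,0,0,0,0,0,0,0,0,0,0,0,0])

```text
t: 18.4
tool_pos: [0.5614, -0.1942, 0.2283]
tool_rot: [2.492, 1.912, 0.0]
contact_force: [0.4, 2.4, -13.0]
opening: 0.0086
grip_force: 59.4
```

Call:
apply_moves(rows=[0,0,0,0,0,0,0,0,0,0,0,0,0,0,0,0,0,0])

```text
t: 18.7
tool_pos: [0.5613, -0.1942, 0.2283]
tool_rot: [2.492, 1.912, 0.0]
contact_force: [0.1, 1.2, -11.6]
opening: 0.0089
grip_force: 59.4
```

Call:
apply_moves(rows=[0,0,0,0,0,0,0,0,0,0,0,0])

```text
t: 18.9
tool_pos: [0.5614, -0.1942, 0.2283]
tool_rot: [2.492, 1.912, 0.0]
contact_force: [0.4, 2.1, -12.7]
opening: 0.0085
grip_force: 59.4
```

Call:
apply_moves(rows=[0,0,0.0015,0,0,0,0,0,0.003,0,0,0,0,0,0.004,0,0,0,0,0,0.004,0,0,0,0,0,0.004,0,0,0])

```text
t: 19.4
tool_pos: [0.562, -0.1948, 0.2276]
tool_rot: [2.49, 1.911, 0.001]
contact_force: [-1.1, 0.1, -1.1]
opening: 0.0089
grip_force: 61.1
```

Call:
apply_moves(rows=[0,0,0.001,0,0,0,0,0,0.002,0,0,0,0,0,0.002,0,0,0,0,0,0.002,0,0,0])

```text
t: 19.8
tool_pos: [0.5619, -0.1946, 0.2261]
tool_rot: [2.491, 1.911, 0.001]
contact_force: [-1.9, -0.4, 3.8]
opening: 0.0087
grip_force: 61.8
```

Call:
apply_moves(rows=[0,0,0,0,0,0,0,0,0,0,0,0,0,0,0,0,0,0,0,0,0,0,0,0,0,0,0,0,0,0,0,0,0,0,0,0], grip=0.5)

```text
t: 20.4
tool_pos: [0.5613, -0.1942, 0.2246]
tool_rot: [-2.492, -1.912, -0.0]
contact_force: [-0.4, 0.0, -0.1]
opening: 0.0425
grip_force: 0.0
```

Call:
apply_moves(rows=[0,0,-0.02,0,0,0,0,0,-0.05,0,0,0,0,0,-0.1,0,0,0,0,0,-0.16,0,0,0,0,0,-0.2,0,0,0,0,0,-0.2,0,0,0,0,0,-0.2,0,0,0,0,0,-0.2,0,0,0])

```text
t: 21.2
tool_pos: [0.5608, -0.1939, 0.3431]
tool_rot: [-2.491, -1.911, 0.002]
contact_force: [-0.5, 1.0, -0.4]
opening: 0.0425
grip_force: 0.0
```

```bash
python3 - <<'E'
from h import *
o=ctrl.get_obs();print(o["t"],o["tool_pos"],o["opening"],o["contact_force"])
t,dt=ctrl.get_image("top");s,ds=ctrl.get_image("side")
a=cv2.resize(t[160:260,300:420],(480,400),interpolation=cv2.INTER_CUBIC);b=cv2.resize(s[130:180,285:325],(320,400),interpolation=cv2.INTER_CUBIC)
cv2.imwrite("pics/c6.png",np.hstack([a,b]))
E
```

```text
21.2 [ 0.5608464  -0.19392642  0.34307187] 0.04251488377386799 [-0.51090264  0.95121038 -0.41730744]
```

View pics/c6.png

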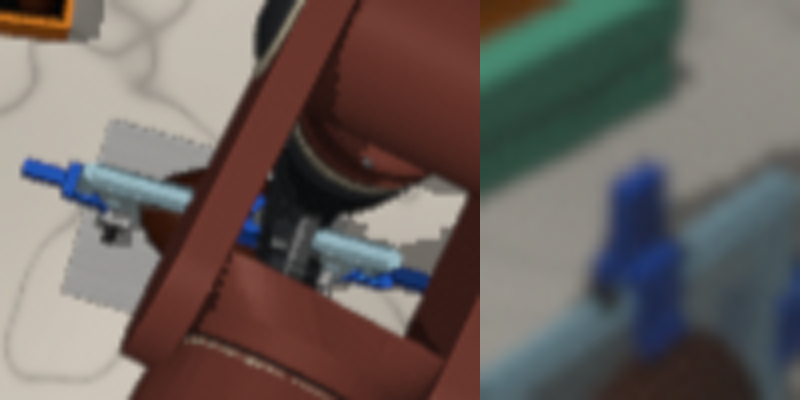

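c6: the clip sits upright on the rim at side-crop (645,260), next to the front stop at (603,290), and the gripper is clear above it. I'm handing the job in.

```bash
python3 -c "
from station import ctrl
print(ctrl.finish_job())"
```

```text
the job is handed in; nothing more can be done
None
```

The blue clip is snapped fully home between the stops, was tugged upward at about 11–14 N for over 4 s (by wrist readings, after one brief overshoot to roughly 21 N, under the 25 N limit), then let go, and the job is handed in without a verdict shown.

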